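# Unload the coil winder and fill the coil carrier

### The arm

A 6-joint arm with a two-finger parallel gripper is mounted at the origin on a cart in front of the work surface, level with it; the furniture and walls round the work are solid. World frame = base frame: x ahead of the robot, y to its left, z up, the work surface at z = 0. Lengths are in mm, angles in rad, forces in N, time in s.
With the tool pointing down it reaches from about 275 to 750 mm from the base axis. Payload 10.2 kg.
Tool frame: the origin (TCP) lies at the centre of the arm's flange, where the gripper is bolted on; the fingertips stand 173 mm ahead of it and the grasp point (between the pads) lies 155 mm ahead of it; z points along the fingers, y is the line along which they close (so a half turn about z gives the same grasp; the last joint's range is limited). The gripper opens to 85 mm and grips with 20 to 120 N. Pads are 22 mm wide; open, the fingers measure 114 mm over their backs; the gripper's body (76 mm by 85 mm) begins 54 mm behind the grasp point. The pads swing forward as they close: fully open they stand 13 mm farther back than shut.
Start: joints at [1.066, 0.313, 1.498, -0, 1.331, -0.223], TCP at [146.008, 504.296, 404.694] pointing down, gripper open.
Joint ranges: [-2.94, 2.94], [-0.97, 2.17], [0.19, 2.56], [-1.23, 4.37], [0.02, 3.11], [-2.88, 2.88]. Speed limits (rad/s): [2.39, 2.39, 3.01, 3.14, 3.14, 3.14].

### API

Orientations are given as a unit quaternion [w, x, y, z].
In Python, from rig import ctrl, vision, probe_bus gives the robot as it stands (ctrl), with the cameras (vision) and the readings (probe_bus).
- The arm moves only by the tool run_rows, called after "Request:" as name([rows], argument=value, ...), one row to a line, values as JSON. Schema: {"type":"object","properties":{"ticks":{"type":"array","items":{"type":"array","items":{"type":"number"},"minItems":6,"maxItems":6},"minItems":1,"maxItems":8},"aperture":{"type":"number"},"grip_force":{"type":"number"},"only":{"type":"string"},"quiet":{"type":"boolean"},"lines":{"type":"string"}},"required":["ticks"],"additionalProperties":false}. ticks is a list of rows, 1 to 8 of them, each of 6 numbers: dx, dy, dz in shares of 400 mm (1.0 is 400 mm), then a rotation vector rx, ry, rz in fractions of the full range, 1 being pi rad; each row is the pose to reach, as a shift and turn from the pose commanded when the call began, along the tool's axes at that moment; what a row does not reach only later rows make up. A row lasts 1/10 s, in which the tool goes at most 50 mm and 0.15 rad, less where a joint would pass 70% of its speed; a pose out of reach is approached as far as the arm can. aperture is the opening from 0.0 (shut) to 1.0 (fully open), set as the call begins (left out keeps the last). The fingers move at their own pace and stop on an object; grip_force is the grip in N (left out, the last holds). Time passes only in rows, so rows that do not move let the fingers close. The tool returns the time, the measured TCP pose, the force, the opening and the grip force at its end. only (a regular expression) keeps the lines of the reply that match it, lines (a string "A,B") keeps lines A to B, and quiet returns only ok. Shift and turn numbers lie between -1 and 1, and a call with a number outside is refused. Input that does not fit is refused with a message, and nothing moves.
- probe_bus.sense(): the state, without advancing time (a new reading comes with each control period).
- vision.capture(name): name is "side" or "top" or "wrist"; returns the picture (420x560x3 uint8, red, green, blue); there is no depth.
- vision.calibration(name): a dict with "fx", "fy", "cx", "cy" (pixels), "position" and "attitude" of the camera in the world. Camera axes: x right, y down, z forward; pixel columns grow to the right and rows downward; lengths in mm; the calibration is good to about 2 mm. A picture is of the moment at which its call begins: read the wrist's pose just before it. calibration takes no time and is no camera call; for the wrist camera it gives the pose at the moment of the call.
- ctrl.finish_job(): hands the job in; it is judged then, once.
The state is a dict: "time_s": time; "joints": joint angles; "dq": joint speeds; "tau": joint torques, N m; "eef_pos": TCP position; "ee_rot": TCP orientation; "force": force on the tool from outside, world axes, zero at the start; "wrist_torque": the same for the moment, N m; "grip_width": opening from 0.0 (shut) to 1.0 (fully open); "grip_force": force on a finger pad.
Only numpy, scipy, OpenCV 4.12 (cv2) and the standard library are available. Lean on these libraries where they do the work, as an engineer would, in place of code of your own. Each camera call takes 0.05 s, during which the arm holds its last target. There are 200 camera calls.

### The job

Turn the keeper bar of the coil winder aside, slide the two finished coils up off their spindles, and set them and the two copper-wound coils that stand loose on the bench into the free wells of the wooden carrier, so that each of its six wells ends with one wound coil standing upright on the bottom of the well. Lower the coils rather than dropping them, tip none over, and leave the bare former and the porcelain insulator where they stand.

Things in the scene. Friction and masses are not known exactly. Their poses are not given: they have to be found in the camera images.
- carrier: wooden coil carrier, fixed: dark base board 104 x 158 x 8 mm, on it a lighter block 98 x 152 mm whose top is 24 mm above the bench, with six round wells, 2 columns x 3 rows, pitch 52 mm; each well is 33 mm wide and 16 mm deep, so a coil stands 22 mm out of it. Origin at the centre of its underside, y along its length; any yaw
- well0 (a point): centre of the floor of one well, 8 mm above the bench (x = -26, y = -52 mm in the carrier's frame)
- well1 (a point): centre of the floor of one well, 8 mm above the bench (x = +26, y = -52 mm in the carrier's frame)
- well2 (a point): centre of the floor of one well, 8 mm above the bench (x = -26, y = +0 mm in the carrier's frame)
- well3 (a point): centre of the floor of one well, 8 mm above the bench (x = +26, y = +0 mm in the carrier's frame)
- well4 (a point): centre of the floor of one well, 8 mm above the bench (x = -26, y = +52 mm in the carrier's frame)
- well5 (a point): centre of the floor of one well, 8 mm above the bench (x = +26, y = +52 mm in the carrier's frame)
- winder: twin-spindle coil winder, fixed: grey base 98 x 156 mm, 28 mm high; origin at the centre of its underside, y along its length. Two upright spindles, 8 mm thick, at y = +48 and -48 mm. A coil on a spindle stands on a round seat 32 mm above the bench, its top 70 mm above it; spindle tips 72 mm. In the middle a pillar 17 mm thick (top 90 mm) carries the keeper bar
- keeper (a joint): flat steel keeper bar, 140 x 16 mm, 76 to 82 mm above the bench, turning about the winder's pillar. 0: along the winder over both coils, blocking them; positive anticlockwise from above; turns either way to stops at 1.57 rad; stiff, stays where left (1 N at its knob moves it). Coils can lift from about 0.6 rad, room for fingers from 1.2
- keeper_knob (a point): point on the axis of the upright black knob on one end of the keeper bar, 96 mm above the bench; the knob is 14 mm in diameter, 84 to 104 mm above the bench, 60 mm from the pillar's axis (on the winder's +y side when the keeper reads 0)
- coil_a: wound coil: black bobbin with a copper winding, two brass tags 3 mm high on top; about 70 g, 26 mm in diameter over its full height, 38 mm tall, 12 mm bore right through. Upright; origin at the centre of its underside, z up its axis. At first on a spindle of the winder, under the keeper bar
- coil_b: wound coil: black bobbin with a copper winding, two brass tags 3 mm high on top; about 70 g, 26 mm in diameter over its full height, 38 mm tall, 12 mm bore right through. Upright; origin at the centre of its underside, z up its axis. At first on a spindle of the winder, under the keeper bar
- coil_c: wound coil: black bobbin with a copper winding, two brass tags 3 mm high on top; about 70 g, 26 mm in diameter over its full height, 38 mm tall, 12 mm bore right through. Upright; origin at the centre of its underside, z up its axis. At first loose on the bench
- coil_d: wound coil: black bobbin with a copper winding, two brass tags 3 mm high on top; about 70 g, 26 mm in diameter over its full height, 38 mm tall, 12 mm bore right through. Upright; origin at the centre of its underside, z up its axis. At first loose on the bench
- coil_e: wound coil: black bobbin with a copper winding, two brass tags 3 mm high on top; about 70 g, 26 mm in diameter over its full height, 38 mm tall, 12 mm bore right through. Upright; origin at the centre of its underside, z up its axis. Already standing in a well of the carrier at first
- coil_f: wound coil: black bobbin with a copper winding, two brass tags 3 mm high on top; about 70 g, 26 mm in diameter over its full height, 38 mm tall, 12 mm bore right through. Upright; origin at the centre of its underside, z up its axis. Already standing in a well of the carrier at first
- former: bare former standing on the bench: the same black bobbin as the coils (26 mm cheeks, 38 mm tall) but with no winding, so that its thin 16 mm core shows; not to be used; origin at the centre of its underside
- insulator: white porcelain knob insulator standing on the bench, 40 mm in diameter, 47 mm tall, a bystander; origin at the centre of its underside

How it is judged:
By the outcome, as a careful person would: the job done as asked, in the order asked, and still so for the second after the job is handed in, with the robot touching nothing.
It also fails if it takes over 72 s, if anything falls off the work surface, if the arm or the gripper's body presses on something with over 40 N, if the wrist force passes 120 N, or if a joint passes its speed limit or range.

## Working session

There is one attempt and no reset: what is moved stays moved. The work goes in short steps, Python scripts to look and compute and a tool call to move; the robot and the scene stay as the last step left them, time stands still between calls to the robot, and variables do not carry over. Pictures are saved under pics/ and viewed, at most 12 in all, crops included, and the job is handed in when it is done.

```bash
ls; mkdir -p pics
```

Run:
```python
from rig import ctrl, vision, probe_bus
import cv2
s=probe_bus.sense();print(s)
for n in("top","side","wrist"):
    c=vision.calibration(n);print(n,c)
    cv2.imwrite(f"pics/{n}0.png",vision.capture(n)[:,:,::-1])
```

```text
pics
rig.py
{'time_s': 0.0, 'joints': array([ 1.06560589e+00,  3.13425542e-01,  1.49842306e+00,  2.88752163e-05,
        1.33101575e+00, -2.23404621e-01]), 'dq': array([-0.00094533,  0.00153962,  0.002225  , -0.00044133,  0.0006959 ,
       -0.00062937]), 'tau': array([ 9.18725673e-04, -4.12258351e+01, -2.59748805e+01, -1.27433864e-04,
        4.08990250e-03, -1.52666377e-05]), 'eef_pos': array([145.97905587, 504.25423166, 404.15273483]), 'ee_rot': array([-2.39649867e-04,  1.40430608e-01,  9.90090319e-01, -5.89122707e-04]), 'force': array([-0.22432193, -0.17921687, -0.17067725]), 'wrist_torque': array([-0.00683962,  0.00840265, -0.03952088]), 'grip_force': 0.0, 'grip_width': 1.0008268194355585}
top {'fx': 494.8935181041604, 'fy': 494.8935181041604, 'cx': 288.3929211139504, 'cy': 210.08410920760997, 'position': array([ 431.57606779, -109.83890987,  940.55470183]), 'attitude': array([ 0.04040734, -0.69947742,  0.71105317, -0.05917748])}
side {'fx': 474.37415620321167, 'fy': 474.37415620321167, 'cx': 281.66254062193065, 'cy': 199.43427938587072, 'position': array([ 568.56435206, -737.73324778,  670.22015038]), 'attitude': array([-0.40936983,  0.9123626 ,  0.00233371, -0.0023213 ])}
wrist {'fx': 324.0146791016153, 'fy': 324.0146791016153, 'cx': 275.0079204518268, 'cy': 209.01542000591326, 'position': array([ 74.18436899, 525.01164906, 374.31341871]), 'attitude': array([0.11911935, 0.79017231, 0.59456354, 0.08906461])}
```

View pics/top0.png

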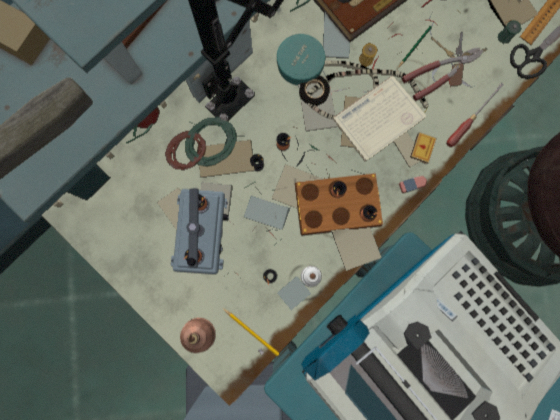

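View pics/side0.png

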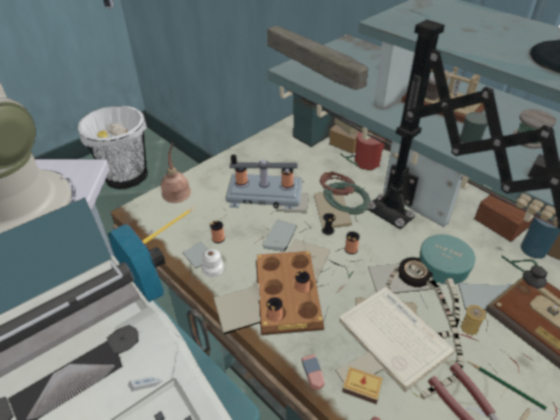

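The top view shows the winder at (200,230), the carrier at (339,203) with coils in two wells, loose pieces at (283,141), (257,161) and (270,275), and the insulator at (312,274). In the side view, (328,223) is the dark bare former, while (352,242) and (217,232) are copper coils. I'll enlarge both for precise pixels.

Create h.py:
```python
from rig import ctrl, vision, probe_bus
import numpy as np, cv2
from scipy.spatial.transform import Rotation as R
def rot(q): return R.from_quat([q[1],q[2],q[3],q[0]])
def P(c):
    Rm=rot(c["attitude"]).as_matrix(); K=np.array([[c["fx"],0,c["cx"]],[0,c["fy"],c["cy"]],[0,0,1]])
    return K,Rm,np.array(c["position"])
def ray(c,uv):
    K,Rm,p=P(c); return p,Rm@np.linalg.solve(K,[uv[0],uv[1],1])
def at(c,uv,z):
    p,d=ray(c,uv); return p+d*(z-p[2])/d[2]
def proj(c,X):
    K,Rm,p=P(c); v=K@(Rm.T@(np.array(X)-p)); return v[:2]/v[2]
def tri(obs):
    A=np.zeros((3,3));b=np.zeros(3)
    for c,uv in obs:
        p,d=ray(c,uv);d/=np.linalg.norm(d);M=np.eye(3)-np.outer(d,d);A+=M;b+=M@p
    X=np.linalg.solve(A,b); return X,[np.round(proj(c,X)-uv,1) for c,uv in obs]
def crop(img,x0,y0,w,h,s,name):
    cv2.imwrite(name,cv2.resize(img[y0:y0+h,x0:x0+w],None,fx=s,fy=s,interpolation=cv2.INTER_CUBIC))
```

Run:
```python
from h import *
t=cv2.imread("pics/top0.png");s=cv2.imread("pics/side0.png")
crop(t,165,125,225,165,3.5,"pics/tc.png"); crop(s,195,145,160,190,3.1,"pics/sc.png")
```

```text
(no output)
```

View pics/tc.png

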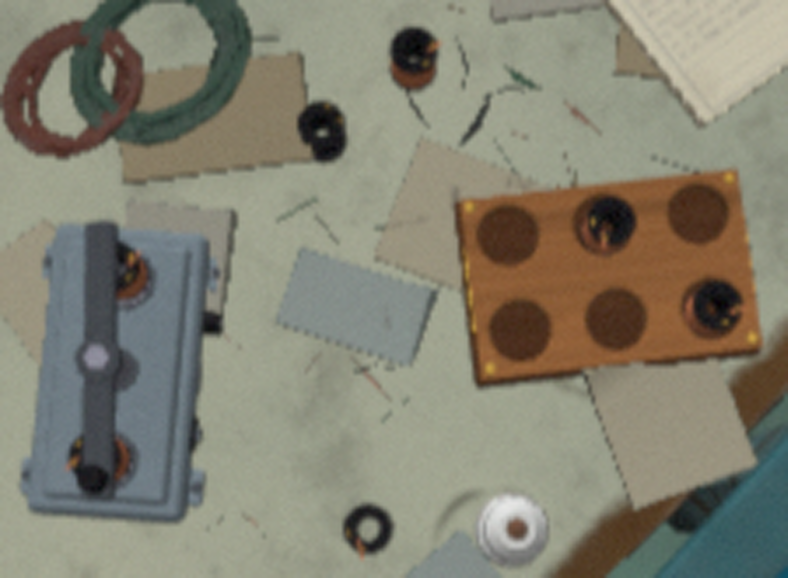

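View pics/sc.png

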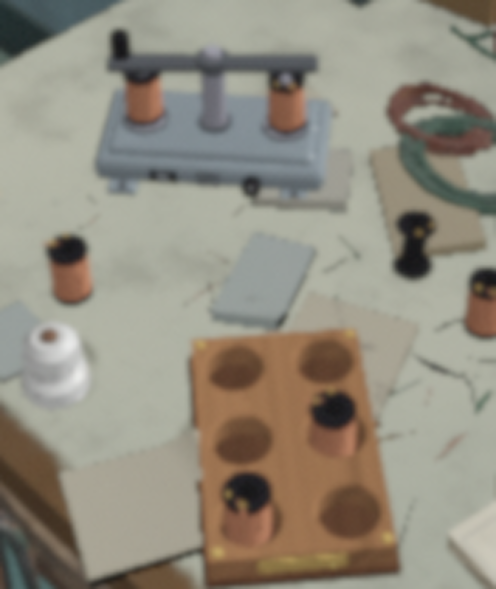

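The crops show the winder with its knob at (95,478) in the top crop and (120,40) in the side crop. The loose copper coils are at (368,527) and (414,50), and the bare former is at (322,125). The carrier has coils in its middle well on the high-x side and its far-right well on the low-x side. Next I triangulate these points.

Create m.py:
```python
from h import *
np.set_printoptions(precision=1,suppress=True)
T=vision.calibration("top");S=vision.calibration("side")
t=lambda u,v:np.array([165+u/3.5-.36,125+v/3.5-.36]); s=lambda u,v:np.array([195+u/3.1-.34,145+v/3.1-.34])
d={"C":((368,527),(68,243)),"D":((414,45),(487,280)),"former":((322,122),(414,218)),"ins":((516,528),(53,335)),
"k1":((468,207),(351,335)),"k2":((730,178),(388,538)),"k3":((752,338),(218,551)),"k4":((490,369),(199,345)),
"cm":((612,222),(335,405)),"cl":((720,305),(247,490)),"knob":((94,476),(120,35)),"pillar":((97,357),(211,52)),"barfar":((103,226),(316,62)),
}
for k,(a,b) in d.items():
    X,r=tri([(T,t(*a)),(S,s(*b))]); print(k,X,*r)
for n,a in {"winTL":(60,230),"winTR":(207,238),"winBR":(184,516),"winBL":(30,508)}.items(): print(n,at(T,t(*a),28))
```

```bash
python3 m.py
```

```text
C [440.7 -99.4  42.1] [0.  0.2] [ 0.2 -0. ]
D [ 694.6 -127.4   40.5] [0.1 1.2] [ 1.1 -0.3]
former [653.2 -77.8  43.6] [0.1 0.6] [ 0.5 -0.1]
ins [ 439.7 -175.3   43.1] [-0.1 -0.3] [-0.3  0. ]
k1 [ 611.5 -155.3   21.8] [0.  0.1] [ 0.1 -0. ]
k2 [ 625.3 -297.5   24.7] [-0. -0.] [-0.  0.]
k3 [ 537.9 -305.7   24.6] [-0. -0.] [-0.  0.]
k4 [ 522.9 -165.1   23.8] [0.1 0.3] [ 0.3 -0.1]
cm [ 598.4 -229.4   47.8] [-0.1 -0.4] [-0.5  0.1]
cl [ 552.7 -284.7   47.7] [0. 0.] [ 0. -0.]
knob [466.3  30.8 102.9] [0.1 0.4] [ 0.4 -0.1]
pillar [525.   32.3  88.3] [0.1 0.6] [ 0.5 -0.1]
barfar [592.9  31.3  80.7] [0. 0.] [ 0. -0.]
winTL [600.9  62.7  28. ]
winTR [595.5 -15.3  28. ]
winBR [448.6  -3.4  28. ]
winBL [454.2  76.5  28. ]
```

Add to m.py:
```python
print("--")
for k,(a,b) in {"lampbase":((230,105),(393,212)),"lampelbow?":((195,5),(428,30)),"shelfcorner":((80,165),(272,78)),"plankR":((90,92),(364,80)),"box grey":((225,70),(440,190)),"redpot":((150,118),(368,140))}.items():
    X,r=tri([(T,np.array(a)),(S,np.array(b))]); print(k,X,*r)
```

```bash
python3 m.py | sed -n '/--/,$p'
```

Run:
```python
from h import *
t=cv2.imread("pics/top0.png");s=cv2.imread("pics/side0.png");w=cv2.imread("pics/wrist0.png")
a=cv2.resize(t[0:230,0:260],(430,380));b=cv2.resize(s[0:230,240:460],(363,380))
cv2.imwrite("pics/ab.png",np.hstack([a,b]))
```

```text
--
lampbase [784.8 -24.   -1.8] [-0.2 -3.9] [-3.6  1. ]
lampelbow? [779.8 -15.7 373.2] [-0.1 -9.5] [-6.8  3.3]
shelfcorner [573.  168.  215.5] [ 5.9 22.1] [15.  -5.8]
plankR [732.3 177.  192.2] [-0.3 -2.1] [-1.5  0.6]
box grey [854.  -20.   48.7] [  0.1 -13.4] [-12.5   3.3]
redpot [736.3 112.   81.6] [-0.6 -7.1] [-5.6  1.6]
```

View pics/ab.png

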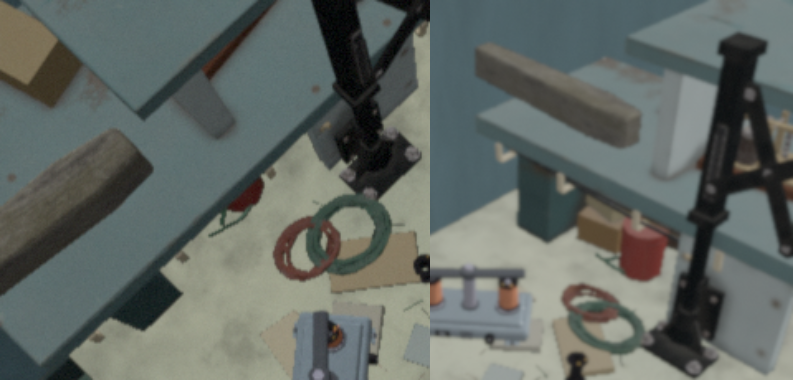

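The left pane (top view) puts the shelf's near corner at about pixel (24,222), with its edge running to (205,45). In the right pane (side view) the corner is at about (270,73). The lamp stands beyond x=780, clear of the work.

Run:
```python
from h import *
np.set_printoptions(precision=0,suppress=True)
T=vision.calibration("top");S=vision.calibration("side")
print(tri([(T,(24,222)),(S,(270,73))]), at(T,(205,45),190),at(T,(95,152),190))
from scipy.spatial.transform import Rotation as R
s=probe_bus.sense();q=rot(s["ee_rot"]).as_matrix();print(q.round(3))
for g in ([440,200,400],[600,30,400]): print(q.T@(np.array(g)-s["eef_pos"]))
print(324/250)
```

```text
(array([532., 287., 153.]), [array([-0., -1.]), array([-1.,  0.])]) [807.  -2. 190.] [633. 166. 190.]
[[-1.  0. -0.]
 [ 0.  1. -0.]
 [ 0. -0. -1.]]
[-367. -211.    4.]
[-568. -329.    4.]
1.296
```

Careful with the scale: shifts go in shares of 400 mm and turns go in shares of pi rad. That gives: -312 mm is -0.78, -220 mm is -0.55, -0.281 rad is -0.0894.

Request:
run_rows([
  [-0.0975,-0.0675,0,0,0,-0.0127],
  [-0.195,-0.1375,0,0,0,-0.0223],
  [-0.2925,-0.205,0,0,0,-0.0318],
  [-0.39,-0.275,0,0,0,-0.0446],
  [-0.4875,-0.3425,0,0,0,-0.0573],
  [-0.585,-0.4125,0,0,0,-0.0668],
  [-0.6825,-0.48,0,0,0,-0.0796],
  [-0.78,-0.55,0,0,0,-0.0894],
])

```text
time_s: 0.95
eef_pos: [385.3, 204.4, 404.7]
ee_rot: [0.0, -0.0, 1.0, 0.0]
force: [1.1, 1.3, -0.3]
grip_width: 1.003
grip_force: 0.0
```

Converted, -264 mm is -0.66, -215 mm is -0.5375.

Request:
run_rows([
  [-0.075,-0.0925,0,0,0,0],
  [-0.15,-0.1875,0,0,0,0],
  [-0.225,-0.28,0,0,0,0],
  [-0.3,-0.375,0,0,0,0],
  [-0.375,-0.4675,0,0,0,0],
  [-0.45,-0.5625,0,0,0,0],
  [-0.5375,-0.66,0,0,0,0],
  [-0.5375,-0.66,0,0,0,0],
], aperture=0.5)

```text
time_s: 1.75
eef_pos: [601.4, -62.2, 402.8]
ee_rot: [-0.001, 0.003, 1.0, -0.0]
force: [0.1, -0.4, -0.5]
grip_width: 0.501
grip_force: 0.0
```

Run:
```python
from h import *
c=vision.calibration("wrist");im=vision.capture("wrist")[:,:,::-1];cv2.imwrite("pics/w1.png",im)
import pickle;pickle.dump(c,open("w1.pkl","wb"));print(c["position"],probe_bus.sense()["eef_pos"],probe_bus.sense()["grip_width"])
cv2.imwrite("pics/w1b.png",cv2.resize(im,(784,588),interpolation=cv2.INTER_CUBIC))
```

```text
[526.61598971 -61.83623342 372.99083328] [600.39721023 -60.29453376 403.1429005 ] 0.5015155589361725
```

View pics/w1b.png

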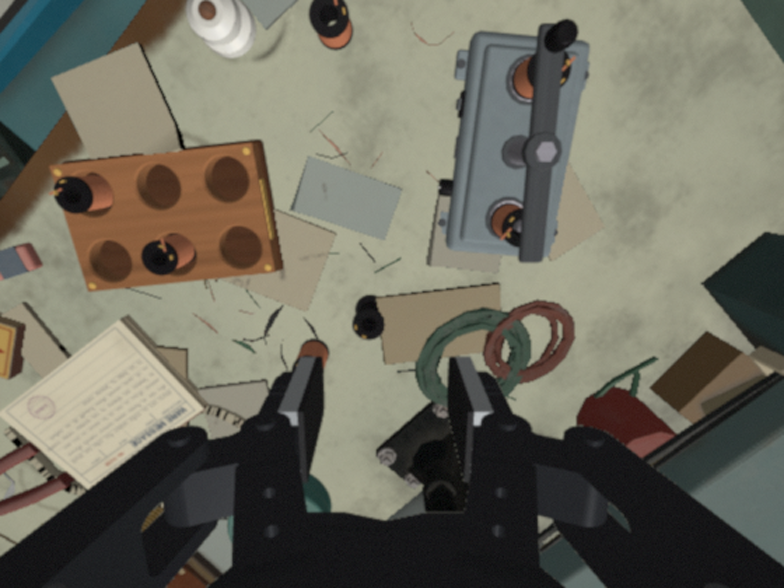

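The wrist view shows the knob at (563,33), the pillar at (543,150), coil seats near (527,80) and (508,222), carrier dots at (247,150), (58,172), (266,268) and (93,286), and the four free wells.

Create m2.py:
```python
from h import *
import pickle
np.set_printoptions(precision=1,suppress=True)
W=pickle.load(open("w1.pkl","rb"));T=vision.calibration("top");S=vision.calibration("side")
t=lambda u,v:np.array([165+u/3.5-.36,125+v/3.5-.36]); s=lambda u,v:np.array([195+u/3.1-.34,145+v/3.1-.34])
w=lambda u,v:np.array([u/1.4-.15,v/1.4-.15])
d={"C":((368,527),(68,243),(328,16)),"k1":((468,207),(351,335),(266,268)),"k2":((730,178),(388,538),(93,286)),"k3":((752,338),(218,551),(58,172)),"k4":((490,369),(199,345),(247,150)),
"cm":((612,222),(335,405),(161,257)),"cl":((720,305),(247,490),(73,195)),"knob":((94,476),(120,35),(564,32)),"pillar":((97,357),(211,52),(544,149)),"former":((322,122),(414,218),(368,304))}
for k,(a,b,c) in d.items():
    X,r=tri([(T,t(*a)),(S,s(*b)),(W,w(*c))]); print(k,X,*r)
for k,z,a in (("Cw",24,(228,179)),("Dw",24,(160,187)),("Bw",24,(111,262)),("Aw",24,(241,247)),("seatN",32,(526,81)),("seatF",32,(510,222)),("wTL",28,(475,33)),("wTR",28,(588,45)),("wBL",28,(447,247)),("foot",30,(516,152)),("k1",24,(266,268)),("k2",24,(93,286)),("k3",24,(58,172)),("k4",24,(247,150)),("pillar",90,(544,149)),("knob",104,(564,32)),("barN",82,(560,25)),("barF",82,(531,260))): print(k,at(W,w(*a),z))
```

```bash
python3 m2.py
```

Run:
```python
from h import *
im=cv2.imread("pics/w1.png"); cv2.imwrite("pics/w1c.png",cv2.resize(im[10:190,310:430],None,fx=3.3,fy=3.3,interpolation=cv2.INTER_CUBIC))
```

```text
C [441.  -98.9  41.3] [-0.2  0.1] [0.4 0.1] [-0.4 -0.8]
k1 [ 611.8 -156.1   23.3] [ 0.5 -0.2] [ 0.3 -0.2] [ 0.6 -0.9]
k2 [ 625.9 -297.1   23.9] [-0.3 -0.2] [0.4 0.1] [-0.6 -0.9]
k3 [ 538.1 -305.6   24.3] [-0.1 -0.1] [0.1 0.1] [-0.3 -0.4]
k4 [ 523.1 -164.4   22.7] [-0.3  0.2] [0.5 0. ] [-0.7 -0.4]
cm [ 598.6 -228.5   46. ] [-0.7 -0.4] [-0.4  0.3] [-1.  0.]
cl [ 553.1 -284.    46. ] [-0.6 -0. ] [0.3 0.3] [-1.1 -0.5]
knob [466.   31.7 102.8] [-0.4  0.6] [ 0.2 -0.3] [-1.8  1. ]
pillar [524.8  32.6  88.2] [-0.1  0.7] [ 0.4 -0.2] [-0.6  0.6]
former [649.  -76.1  38.7] [-0.7  3.4] [-1.9  1.1] [-0.1  9.4]
Cw [ 544.1 -179.6   24. ]
Dw [ 549.8 -231.3   24. ]
Bw [ 607.3 -278.6   24. ]
Aw [ 595.7 -174.9   24. ]
seatN [479.2  35.   32. ]
seatF [575.9  31.4  32. ]
wTL [448.7  -0.9  28. ]
wTR [456.3  76.4  28. ]
wBL [595.6 -14.6  28. ]
foot [525.8  32.4  30. ]
k1 [ 612.7 -156.7   24. ]
k2 [ 626.9 -296.6   24. ]
k3 [ 538.6 -305.6   24. ]
k4 [ 523.5 -163.4   24. ]
pillar [524.3  32.4  90. ]
knob [465.6  32.5 104. ]
barN [457.1  37.6  82. ]
barF [593.7  33.4  82. ]
```

View pics/w1c.png

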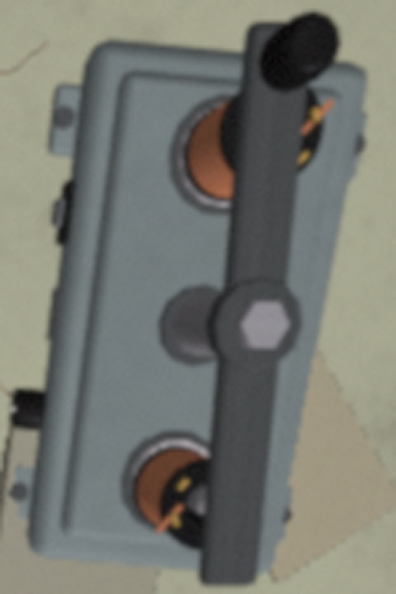

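Converted, 142 mm is 0.355, 134 mm is 0.335.

Request:
run_rows([
  [0.0875,0.06,0,0,0,0],
  [0.175,0.12,0,0,0,0],
  [0.2625,0.18,0.025,0,0,0],
  [0.335,0.23,0.1,0,0,0],
  [0.335,0.23,0.2,0,0,0],
  [0.335,0.23,0.2875,0,0,0],
  [0.335,0.23,0.3375,0,0,0],
  [0.335,0.23,0.355,0,0,0],
], aperture=0.5, grip_force=20)

```text
time_s: 2.6
eef_pos: [464.2, 35.1, 261.2]
ee_rot: [-0.002, -0.0, 1.0, 0.0]
force: [-0.7, 0.7, 0.4]
grip_width: 0.497
grip_force: 0.0
```

Request:
run_rows([
  [0,0,0,0,0,0],
  [0,0,0,0,0,0],
  [0,0,0,0,0,0],
  [0,0,0,0,0,0],
], aperture=0.1, grip_force=20)

```text
time_s: 3.0
eef_pos: [465.5, 34.2, 263.8]
ee_rot: [0.001, 0.0, 1.0, -0.0]
force: [-3.1, 1.3, 6.5]
grip_width: 0.152
grip_force: 20.8
```

```bash
python3 - <<'E'
from h import *
import pickle
W=pickle.load(open("w1.pkl","rb"))
print(at(W,(392.4,47),70),at(W,(372,162.4),70))
E
```

```text
[476.19467964  37.76552715  70.        ] [574.18199669  28.66563452  70.        ]
```

Converted, 60 mm is 0.15, -59 mm is -0.1475.

Request:
run_rows([
  [0,0,-0.0075,0,0,0],
  [-0.005,0.0375,-0.0075,0,0,0],
  [-0.02,0.075,-0.0075,0,0,0],
  [-0.045,0.105,-0.0075,0,0,0],
  [-0.075,0.13,-0.0075,0,0,0],
  [-0.11,0.145,-0.0075,0,0,0],
  [-0.1475,0.15,-0.0075,0,0,0],
  [-0.1475,0.15,-0.0075,0,0,0],
], grip_force=20)

```text
time_s: 3.8
eef_pos: [525.4, 93.7, 265.6]
ee_rot: [-0.0, 0.0, 1.0, -0.001]
force: [0.4, -4.5, 0.1]
grip_width: 0.152
grip_force: 20.8
```

Converted, -120 mm is -0.3, -100 mm is -0.25.

Request:
run_rows([
  [0,0,0,0,0,0],
  [0,0,0,0,0,0],
  [0,0,-0.05,0,0,0],
  [0,0,-0.15,0,0,0],
  [-0.05,-0.0375,-0.25,0,0,0],
  [-0.125,-0.1125,-0.3,0,0,0],
  [-0.175,-0.2,-0.3,0,0,0],
  [-0.175,-0.2,-0.3,0,0,0],
], aperture=0.5)

```text
time_s: 4.6
eef_pos: [595.5, 10.7, 386.0]
ee_rot: [0.001, 0.002, 1.0, -0.0]
force: [0.4, 0.6, -0.9]
grip_width: 0.503
grip_force: 0.0
```

Run:
```python
from h import *
import pickle
s=probe_bus.sense();print(s["eef_pos"])
c=vision.calibration("wrist");im=vision.capture("wrist")[:,:,::-1].copy()
pickle.dump(c,open("w2.pkl","wb"));cv2.imwrite("pics/w2.png",im)
for X in ((477.2,37,70),(572.8,28,70)): print(proj(c,X))
cv2.imwrite("pics/w2b.png",cv2.resize(im[:300,130:450],(800,750),interpolation=cv2.INTER_CUBIC)[:600])
```

```text
[595.5273615   10.66289805 385.98834668]
[307.61151256  51.5532368 ]
[294.67227065 169.60824123]
```

View pics/w2b.png

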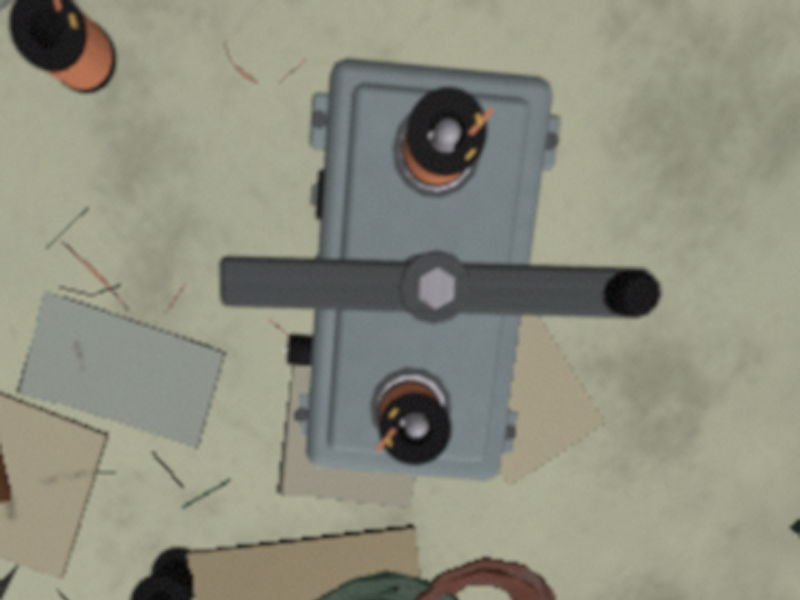

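The coils' tops lie at (446,131) and (414,426), matching the predictions to 1 px. The keeper is turned well aside, with its knob at (630,292). I'll grasp the far coil first.

Converted, 162 mm is 0.405, 150 mm is 0.375.

Request:
run_rows([
  [0.055,0.045,0,0,0,0],
  [0.055,0.045,0.1,0,0,0],
  [0.055,0.045,0.2125,0,0,0],
  [0.055,0.045,0.3125,0,0,0],
  [0.055,0.045,0.375,0,0,0],
  [0.055,0.045,0.405,0,0,0],
  [0.055,0.045,0.405,0,0,0],
], aperture=0.5)

```text
time_s: 5.35
eef_pos: [571.9, 32.7, 222.9]
ee_rot: [-0.001, 0.0, 1.0, 0.0]
force: [-0.2, -0.1, -0.2]
grip_width: 0.499
grip_force: 0.0
```

Request:
run_rows([
  [0,0,0,0,0,0],
  [0,0,0,0,0,0],
  [0,0,0,0,0,0],
], aperture=0.1, grip_force=30)

```text
time_s: 5.65
eef_pos: [572.8, 31.5, 225.6]
ee_rot: [0.002, 0.0, 1.0, -0.001]
force: [-0.1, -5.0, 0.1]
grip_width: 0.291
grip_force: 30.1
```

Converted, -2 mm is -0.005.

Request:
run_rows([
  [0,-0.005,0,0,0,0],
  [0,-0.005,0,0,0,0],
])

```text
time_s: 5.85
eef_pos: [572.8, 30.1, 225.4]
ee_rot: [0.002, 0.001, 1.0, 0.0]
force: [-1.2, 0.6, 7.3]
grip_width: 0.287
grip_force: 30.7
```

Request:
run_rows([
  [0,0,-0.0625,0,0,0],
  [0,0,-0.15,0,0,0],
  [0,-0.02,-0.2125,0,0,0],
  [-0.01,-0.125,-0.2125,0,0,0],
  [-0.0225,-0.2375,-0.2125,0,0,0],
  [-0.0375,-0.35,-0.2125,0,0,0],
  [-0.05,-0.45,-0.1875,0,0,0],
  [-0.0575,-0.51,-0.125,0,0,0],
])

```text
time_s: 6.65
eef_pos: [595.5, -176.9, 275.8]
ee_rot: [0.002, 0.001, 1.0, -0.001]
force: [0.5, 1.3, -0.7]
grip_width: 0.292
grip_force: 30.0
```

Request:
run_rows([
  [0,0,0,0,0,0],
  [0,0,0,0,0,0],
])

```text
time_s: 6.85
eef_pos: [595.2, -173.8, 273.9]
ee_rot: [-0.0, 0.001, 1.0, 0.0]
force: [0.1, 0.7, 0.1]
grip_width: 0.287
grip_force: 30.0
```

Converted, 65 mm is 0.1625, 62 mm is 0.155.

Request:
run_rows([
  [0,0,0.075,0,0,0],
  [0,0,0.125,0,0,0],
  [0,0,0.135,0,0,0],
  [0,0,0.145,0,0,0],
  [0,0,0.155,0,0,0],
  [0,0,0.1625,0,0,0],
])

```text
time_s: 7.45
eef_pos: [595.5, -173.8, 209.6]
ee_rot: [0.001, 0.0, 1.0, -0.0]
force: [-0.4, 0.1, -1.4]
grip_width: 0.289
grip_force: 30.0
```

Run:
```python
from h import *
cv2.imwrite("pics/w3.png",vision.capture("wrist")[:,:,::-1]);print(probe_bus.sense()["force"],probe_bus.sense()["eef_pos"])
```

```text
[-0.84806473  0.05491134 -1.47485631] [ 595.29099613 -173.80124992  208.86264563]
```

View pics/w3.png

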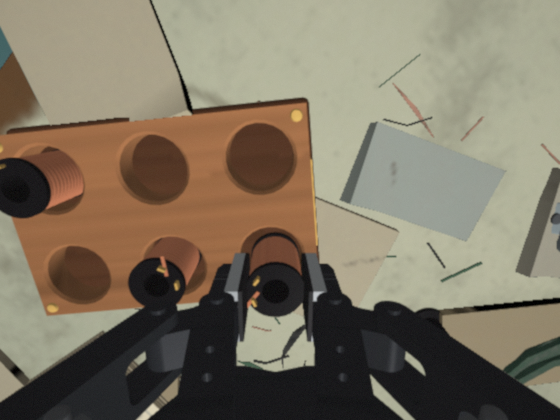

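The coil at (275,265) is inside its well with no contact force. I'll lower it to the floor and release.

Converted, 7 mm is 0.0175, 6 mm is 0.015.

Request:
run_rows([
  [0,0,0.0075,0,0,0],
  [0,0,0.015,0,0,0],
  [0,0,0.0175,0,0,0],
  [0,0,0.0175,0,0,0],
])

```text
time_s: 7.9
eef_pos: [595.3, -174.0, 201.7]
ee_rot: [0.0, 0.0, 1.0, -0.0]
force: [-0.7, 0.2, -0.3]
grip_width: 0.286
grip_force: 30.0
```

Converted, 1.5 mm is 0.0038, 1 mm is 0.0025.

Request:
run_rows([
  [0,0,0.0025,0,0,0],
  [0,0,0.0038,0,0,0],
  [0,0,0.0038,0,0,0],
])

```text
time_s: 8.2
eef_pos: [595.4, -174.0, 201.5]
ee_rot: [0.0, 0.0, 1.0, -0.0]
force: [-3.6, 1.0, 9.4]
grip_width: 0.286
grip_force: 30.9
```

Request:
run_rows([
  [0,0,0,0,0,0],
  [0,0,0,0,0,0],
], aperture=0.42)

```text
time_s: 8.4
eef_pos: [595.2, -174.0, 200.2]
ee_rot: [0.0, 0.0, 1.0, -0.0]
force: [-0.3, 0.7, -0.1]
grip_width: 0.418
grip_force: 0.0
```

Request:
run_rows([
  [0,0,-0.025,0,0,0],
  [0,0,-0.1,0,0,0],
  [0,0,-0.2,0,0,0],
  [0.0125,0.025,-0.2625,0,0,0],
  [0.05,0.1125,-0.2625,0,0,0],
  [0.1,0.225,-0.2625,0,0,0],
  [0.15,0.3375,-0.2625,0,0,0],
  [0.2125,0.45,-0.2625,0,0,0],
], aperture=0.5)

```text
time_s: 9.2
eef_pos: [510.1, 6.4, 305.9]
ee_rot: [0.001, 0.001, 1.0, -0.0]
force: [0.9, 0.7, 0.1]
grip_width: 0.5
grip_force: 0.0
```

Converted, 80 mm is 0.2, 65 mm is 0.1625.

Request:
run_rows([
  [0.05,0.05,0,0,0,0],
  [0.0825,0.0825,0,0,0,0],
  [0.0825,0.0825,0.0875,0,0,0],
  [0.0825,0.0825,0.1625,0,0,0],
  [0.0825,0.0825,0.2,0,0,0],
  [0.0825,0.0825,0.2,0,0,0],
], aperture=0.5)

```text
time_s: 9.8
eef_pos: [477.7, 37.9, 224.1]
ee_rot: [-0.002, 0.0, 1.0, 0.0]
force: [-0.0, -0.1, 0.3]
grip_width: 0.499
grip_force: 0.0
```

Request:
run_rows([
  [0,0,0,0,0,0],
  [0,0,0,0,0,0],
  [0,0,0,0,0,0],
], aperture=0.1, grip_force=30)

```text
time_s: 10.1
eef_pos: [478.5, 37.8, 226.4]
ee_rot: [0.001, 0.0, 1.0, -0.0]
force: [0.1, -0.0, 4.3]
grip_width: 0.291
grip_force: 29.9
```

Converted, -218 mm is -0.545, -187 mm is -0.4675.

Request:
run_rows([
  [0,0,-0.0625,0,0,0],
  [0,0,-0.15,0,0,0],
  [0,-0.05,-0.225,0,0,0],
  [-0.03,-0.15,-0.225,0,0,0],
  [-0.065,-0.25,-0.225,0,0,0],
  [-0.1,-0.3625,-0.2125,0,0,0],
  [-0.1375,-0.4675,-0.15,0,0,0],
  [-0.1625,-0.545,-0.075,0,0,0],
])

```text
time_s: 10.9
eef_pos: [543.5, -182.8, 255.9]
ee_rot: [0.002, 0.001, 1.0, -0.001]
force: [0.1, 0.2, -1.3]
grip_width: 0.286
grip_force: 29.9
```

Request:
run_rows([
  [0,0,0,0,0,0],
  [0,0,0.0375,0,0,0],
  [0,0,0.075,0,0,0],
  [0,0,0.09,0,0,0],
])

```text
time_s: 11.3
eef_pos: [542.7, -179.6, 218.8]
ee_rot: [-0.0, 0.0, 1.0, 0.0]
force: [0.5, 0.1, -0.7]
grip_width: 0.289
grip_force: 30.0
```

Converted, 18 mm is 0.045, 17 mm is 0.0425.

Request:
run_rows([
  [-0.0025,-0.0025,0,0,0,0],
  [-0.0025,-0.0025,0.0125,0,0,0],
  [-0.0025,-0.0025,0.025,0,0,0],
  [-0.0025,-0.0025,0.035,0,0,0],
  [-0.0025,-0.0025,0.04,0,0,0],
  [-0.0025,-0.0025,0.0425,0,0,0],
  [-0.0025,-0.0025,0.045,0,0,0],
  [-0.0025,-0.0025,0.045,0,0,0],
])

```text
time_s: 12.1
eef_pos: [544.0, -181.2, 202.3]
ee_rot: [0.0, 0.0, 1.0, -0.0]
force: [-3.3, 2.0, 10.3]
grip_width: 0.292
grip_force: 30.9
```

Request:
run_rows([
  [0,0,0,0,0,0],
  [0,0,0,0,0,0],
], aperture=0.42)

```text
time_s: 12.3
eef_pos: [544.0, -181.2, 201.3]
ee_rot: [0.0, 0.0, 1.0, -0.0]
force: [0.1, 0.8, -0.2]
grip_width: 0.418
grip_force: 0.0
```

Request:
run_rows([
  [0,0,-0.025,0,0,0],
  [0,0,-0.1,0,0,0],
  [0.0375,0.025,-0.175,0,0,0],
  [0.125,0.1,-0.175,0,0,0],
  [0.2125,0.17,-0.15,0,0,0],
  [0.2575,0.2075,-0.075,0,0,0],
  [0.2575,0.2075,-0.0125,0,0,0],
  [0.2575,0.2075,0.02,0,0,0],
], aperture=0.5)

```text
time_s: 13.1
eef_pos: [440.4, -97.6, 192.5]
ee_rot: [-0.0, 0.0, 1.0, 0.0]
force: [0.5, -0.0, 0.4]
grip_width: 0.504
grip_force: 0.0
```

Request:
run_rows([
  [0,0,0,0,0,0],
  [0,0,0,0,0,0],
  [0,0,0,0,0,0],
  [0,0,0,0,0,0],
], aperture=0.1, grip_force=30)

```text
time_s: 13.5
eef_pos: [441.2, -98.3, 193.9]
ee_rot: [0.001, 0.0, 1.0, -0.0]
force: [-0.2, -0.6, -1.1]
grip_width: 0.287
grip_force: 30.4
```

Converted, -134 mm is -0.335, -108 mm is -0.27.

Request:
run_rows([
  [0,0,-0.075,0,0,0],
  [0,0,-0.175,0,0,0],
  [-0.0625,-0.0775,-0.2125,0,0,0],
  [-0.1375,-0.17,-0.2125,0,0,0],
  [-0.2125,-0.2625,-0.2,0,0,0],
  [-0.27,-0.335,-0.15,0,0,0],
  [-0.27,-0.335,-0.1,0,0,0],
  [-0.27,-0.335,-0.0675,0,0,0],
])

```text
time_s: 14.3
eef_pos: [548.7, -232.6, 218.7]
ee_rot: [-0.001, 0.001, 1.0, 0.001]
force: [0.8, -0.7, -0.5]
grip_width: 0.287
grip_force: 30.4
```

Request:
run_rows([
  [0,0,0,0,0,0],
  [0,0,0,0,0,0],
])

```text
time_s: 14.5
eef_pos: [548.9, -231.8, 221.1]
ee_rot: [0.0, 0.0, 1.0, -0.0]
force: [0.2, -0.9, -1.0]
grip_width: 0.293
grip_force: 30.4
```

Converted, 20 mm is 0.05, 19 mm is 0.0475.

Request:
run_rows([
  [0,0,0.0125,0,0,0],
  [0,0,0.025,0,0,0],
  [0,0,0.035,0,0,0],
  [0,0,0.0425,0,0,0],
  [0,0,0.045,0,0,0],
  [0,0,0.0475,0,0,0],
  [0,0,0.05,0,0,0],
  [0,0,0.05,0,0,0],
])

```text
time_s: 15.3
eef_pos: [549.0, -232.2, 201.1]
ee_rot: [0.0, 0.0, 1.0, -0.0]
force: [-1.9, 1.1, 7.1]
grip_width: 0.286
grip_force: 31.1
```

Request:
run_rows([
  [0,0,0,0,0,0],
  [0,0,0,0,0,0],
], aperture=0.42)

```text
time_s: 15.5
eef_pos: [548.9, -232.2, 200.3]
ee_rot: [0.0, 0.0, 1.0, -0.0]
force: [-0.3, -0.5, -0.2]
grip_width: 0.419
grip_force: 0.0
```

Request:
run_rows([
  [0,0,-0.025,0,0,0],
  [0,0,-0.125,0,0,0],
  [-0.0125,0,-0.225,0,0,0],
  [-0.1,0.075,-0.25,0,0,0],
  [-0.195,0.145,-0.25,0,0,0],
  [-0.2875,0.215,-0.25,0,0,0],
  [-0.3575,0.2625,-0.25,0,0,0],
  [-0.3575,0.2625,-0.25,0,0,0],
], aperture=0.5)

```text
time_s: 16.3
eef_pos: [694.0, -124.2, 300.1]
ee_rot: [0.001, -0.002, 1.0, 0.0]
force: [0.9, -0.6, -0.2]
grip_width: 0.5
grip_force: 0.0
```

```bash
python3 - <<'E'
from h import *
import pickle
np.set_printoptions(precision=1,suppress=True)
s=probe_bus.sense();print(s["eef_pos"])
c=vision.calibration("wrist");im=vision.capture("wrist")[:,:,::-1].copy()
pickle.dump(c,open("w4.pkl","wb"));cv2.imwrite("pics/w4.png",im)
for X in ((694.6,-127.4,38),(549,-232.7,46)): print(proj(c,X))
E
```

```text
[ 694.  -124.2  300.1]
[270.5 213.5]
[ 93.8 -15.3]
```

View pics/w4.png

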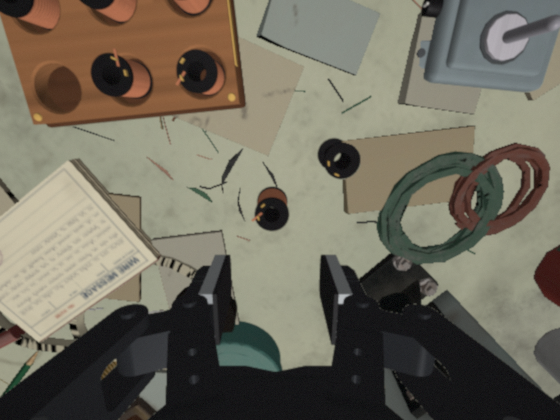

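The coil's top centre is at (273,214), about 2.5 px from prediction.

Run:
```python
from h import *
import pickle
c=pickle.load(open("w4.pkl","rb"));T=vision.calibration("top");S=vision.calibration("side")
print(at(c,(273,214),38),at(T,(165+415/3.5-.36,125+46/3.5-.36),38),tri([(c,(273,214)),(T,(165+415/3.5-.36,125+46/3.5-.36)),(S,(351.8,235.5))]))
print(at(c,(338,160),38),probe_bus.sense()["eef_pos"])
```

```text
[ 694.95426775 -125.55315388   38.        ] [ 696.97440683 -127.78508398   38.        ] (array([ 694.76259061, -126.76264848,   38.48330801]), [array([-1.6, -0. ]), array([-0.5,  1.1]), array([ 1.1, -0.3])])
[654.08332729 -79.08860278  38.        ] [ 692.76999428 -125.8042667   300.04537105]
```

Careful with the scale: shifts go in shares of 400 mm and turns go in shares of pi rad. That gives: 107 mm is 0.2675, 95 mm is 0.2375.

Request:
run_rows([
  [-0.005,0,0.075,0,0,0],
  [-0.005,0,0.1625,0,0,0],
  [-0.005,0,0.2375,0,0,0],
  [-0.005,0,0.2675,0,0,0],
  [-0.005,0,0.2675,0,0,0],
], aperture=0.5)

```text
time_s: 16.85
eef_pos: [693.4, -128.0, 192.3]
ee_rot: [-0.001, 0.001, 1.0, 0.0]
force: [0.3, -1.0, 0.0]
grip_width: 0.5
grip_force: 0.0
```

Request:
run_rows([
  [0,0,0,0,0,0],
  [0,0,0,0,0,0],
  [0,0,0,0,0,0],
  [0,0,0,0,0,0],
], aperture=0.1, grip_force=30)

```text
time_s: 17.25
eef_pos: [694.4, -127.6, 195.5]
ee_rot: [0.002, 0.0, 1.0, -0.001]
force: [-0.8, -0.1, 6.4]
grip_width: 0.286
grip_force: 30.1
```

Request:
run_rows([
  [0,0,-0.075,0,0,0],
  [0,0,-0.1875,0,0,0],
  [0.0375,-0.075,-0.2375,0,0,0],
  [0.0925,-0.1625,-0.2375,0,0,0],
  [0.15,-0.2575,-0.2375,0,0,0],
  [0.2,-0.3375,-0.225,0,0,0],
  [0.22,-0.3775,-0.15,0,0,0],
  [0.22,-0.3775,-0.08,0,0,0],
])

```text
time_s: 18.05
eef_pos: [604.6, -280.9, 225.6]
ee_rot: [0.001, 0.002, 1.0, -0.001]
force: [-1.0, -0.2, -1.1]
grip_width: 0.288
grip_force: 29.8
```

Request:
run_rows([
  [0,0,0,0,0,0],
  [0,0,0,0,0,0],
  [0,0,0,0,0,0],
])

```text
time_s: 18.35
eef_pos: [606.5, -278.0, 227.3]
ee_rot: [0.001, -0.0, 1.0, -0.001]
force: [0.3, -0.4, -1.2]
grip_width: 0.287
grip_force: 29.8
```

Converted, 23 mm is 0.0575, 22 mm is 0.055.

Request:
run_rows([
  [0,-0.0025,0.015,0,0,0],
  [0,-0.0025,0.03,0,0,0],
  [0,-0.0025,0.0425,0,0,0],
  [0,-0.0025,0.05,0,0,0],
  [0,-0.0025,0.055,0,0,0],
  [0,-0.0025,0.0575,0,0,0],
  [0,-0.0025,0.0575,0,0,0],
])

```text
time_s: 19.05
eef_pos: [606.0, -279.1, 203.5]
ee_rot: [0.0, 0.0, 1.0, -0.0]
force: [-3.6, 2.7, 9.1]
grip_width: 0.29
grip_force: 30.7
```

Request:
run_rows([
  [0,0,0,0,0,0],
  [0,0,0,0,0,0],
], aperture=0.42)

```text
time_s: 19.25
eef_pos: [605.9, -279.3, 202.2]
ee_rot: [0.0, 0.0, 1.0, -0.0]
force: [0.1, -0.0, 0.5]
grip_width: 0.422
grip_force: 0.0
```

Request:
run_rows([
  [0,0,-0.025,0,0,0],
  [0,0,-0.125,0,0,0],
  [0,0,-0.225,0,0,0],
  [0.05,0.075,-0.275,0,0,0],
  [0.125,0.1625,-0.275,0,0,0],
  [0.2125,0.25,-0.275,0,0,0],
  [0.3,0.325,-0.275,0,0,0],
  [0.3875,0.4125,-0.275,0,0,0],
])

```text
time_s: 20.05
eef_pos: [449.4, -113.1, 312.8]
ee_rot: [0.001, 0.001, 1.0, -0.0]
force: [1.0, 0.8, -0.2]
grip_width: 0.423
grip_force: 0.0
```

Request:
run_rows([
  [0.025,0.05,0,0,0,0],
  [0.0625,0.15,0,0,0,0],
  [0.1,0.25,0,0,0,0],
  [0.15,0.35,0,0,0,0],
  [0.15,0.35,0,0,0,0],
])

```text
time_s: 20.55
eef_pos: [389.1, 29.0, 312.7]
ee_rot: [-0.0, -0.002, 1.0, 0.0]
force: [0.0, -0.7, 0.1]
grip_width: 0.419
grip_force: 0.0
```

Run:
```python
from h import *
a=vision.capture("top")[:,:,::-1];b=vision.capture("side")[:,:,::-1]
cv2.imwrite("pics/end.png",np.hstack([cv2.resize(a[120:300,160:400],(480,360)),cv2.resize(b[140:340,190:380],(342,360))[:, :320]]))
```

```text
(no output)
```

View pics/end.png

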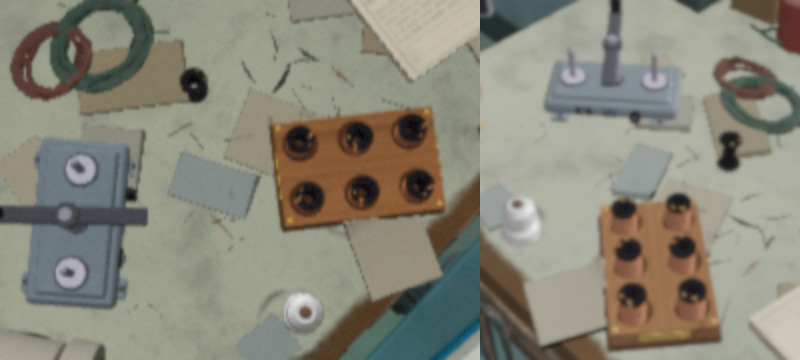

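All six wells hold an upright coil: in the top pane they are at x 300–420, y 128–198. The spindles are bare, and the former at (193,85) and the insulator at (303,312) stand where they were.

```bash
python3 -c "
from rig import ctrl, vision, probe_bus
print(ctrl.finish_job())"
```

```text
the job is handed in; nothing more can be done
None
```

The job is handed in at about 21 s of robot time: the keeper bar is turned aside, all six wells hold an upright wound coil, and the bare former and the insulator were left where they stood.

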